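# Set a culture plate under the colony counter's lens

### The job

Get the culture plate ready for counting. Its lid is loose, so do not grip or lift it: gently push the Petri dish lying on the colony counter's deck across the deck with the fingertips until it drops flat into the round well, then press the raised half of the green rocker switch fully down to put the lamp on, and last push the magnifier in over the dish until it stops. Leave the other things on the bench alone.

Things in the scene. Friction and masses are not known exactly. Their poses are not given: they have to be found in the camera images.
- counter: Colony counter fixed to the bench: white case, level grey deck 230 (x) x 360 (y) mm, 50 mm above the bench. Origin: centre of its underside; x points to its back, y to its left. In its frame: well centre (0, -20) mm; free deck left of it; rocker at (-86, -52), its bezel 4.5 mm above the deck; magnifier post (12 mm rod) at (90, -100). Printed keys and read-out at the right do nothing.
- well (a point): Centre of the floor of the round well in the deck: 96 mm diameter, 6 mm deep below the deck, white floor with a fine square grid. Axes as the counter's.
- dish: The loose lidded Petri dish (pinkish) that lies flat on the counter's deck, left of the well: 89 mm diameter, 15 mm tall, about 35 g. Origin: centre of its underside, z up. Too wide to be gripped. Seated in the well it stands 9 mm above the deck, with about 3.5 mm play all round.
- lamp_on_half (a point): Point on top of the raised (+y of the counter) half of the green rocker, 15 mm from its pivot: press here straight down. Moves with the rocker, which is V-shaped, 44 mm long along the counter's y, 29 mm wide; pivot line and off half lie 6 mm above the deck. Fully pressed, this half lies level, 6 mm above the deck, this point 4 mm lower than before.
- lamp (a joint): Rocker angle in rad: 0 off (left half raised), 0.28 fully on (left half pressed level). Stays where it is put; pressing takes about 2 N.
- lens (a point): Centre of the magnifying lens, 120 mm from the hinge axis, 162 mm above the bench. The black rim round it has 108 mm outer diameter and is 14 mm thick (155 to 169 mm above the bench); a 10 mm wide flat bar joins it to the hub.
- magnifier (a joint): Swing of the magnifier in rad: 0 to 0.45 at the start, parked right of the counter; it grows as the lens swings clockwise seen from above, from beyond the counter's right edge over the read-out to the well. At 2.04 the lens is centred over the well and at 2.07 it meets its stop. Stays where it is left; under 1 N moves it.
- stack_lower: Lower of two stacked cream Petri dishes on the bench left of the counter (89 mm diameter, 15 mm tall each); not to be disturbed. Origin: centre of its underside.
- stack_upper: Upper of those two stacked dishes; not to be disturbed. Origin: centre of its underside.
- marker: Red and white marker pen lying on the bench right of the counter, 17 x 135 x 16 mm; not to be disturbed. Origin: centre of its underside.
- buffer_bottle: Bottle with black cap and green label standing on the bench right of the counter, 48 mm diameter, 110 mm tall; not to be disturbed. Origin: centre of its underside.
- magnifier_pivot (a point): Point on the magnifier's vertical hinge axis at its post, level with the lens, 112 mm above the deck (162 mm above the bench). The hub, 24 mm diameter, ends 22 mm higher.

How it is judged:
By the outcome, as a careful person would: the job done as asked, in the order asked, and still so for the second after the job is handed in, with the robot touching nothing.
It also fails if it takes over 59 s, if anything falls off the work surface, if the arm or the gripper's body presses on something with over 40 N, if the wrist force passes 120 N, or if a joint passes its speed limit or range.

### The arm

A 6-joint arm with a two-finger parallel gripper is mounted at the origin on a cart in front of the work surface, level with it; the furniture and walls round the work are solid. World frame = base frame: x ahead of the robot, y to its left, z up, the work surface at z = 0. Lengths are in m, angles in rad, forces in N, time in s.
With the tool pointing down it reaches from about 0.425 to 0.95 m from the base axis. Payload 3.5 kg.
Tool frame: the origin (TCP) lies midway between the tips of the shut fingers; the grasp point (between the pads) lies 19 mm behind it; z points along the fingers, y is the line along which they close (so a half turn about z gives the same grasp; the last joint's range is limited). The gripper opens to 85 mm and grips with 20 to 120 N. Pads are 22 mm wide; open, the fingers measure 114 mm over their backs; the gripper's body (76 mm by 85 mm) begins 54 mm behind the grasp point. The pads swing forward as they close: fully open they stand 13 mm farther back than shut.
Start: joints at [-1.298, 0.286, 1.577, -0, 1.279, -0.15], TCP at [0.277, -0.616, 0.231] pointing down, gripper open.
Joint ranges: [-2.77, 2.77], [-0.9, 2.22], [0.21, 2.48], [-1.53, 4.67], [0.24, 2.81], [-2.84, 2.84]. Speed limits (rad/s): [2.79, 2.79, 3.14, 3.14, 3.14, 3.14].

### API

Orientations are given as [roll, pitch, yaw] about the fixed x, y, z axes, in that order (R = Rz(yaw) Ry(pitch) Rx(roll)).
In Python, from workcell import r gives the robot as it stands.
- The arm moves only by the tool carry_out, never from a script. Its argument "increments" is a list of rows, each a list of 5 numbers: the finger opening in mm, from 0 to 85.4, then the shift along the tool's x, y, z in units of 30 mm (1.0 is 30 mm), then the turn about the tool's z in units of 8 degrees (1.0 is 8 degrees). In form: [[fingers, dx, dy, dz, twist], ...]. A call has 1 to 5 rows; each row is the pose to reach, as a shift and turn from the pose commanded when the call began, along the tool's axes at that moment; what a row does not reach only later rows make up. A row lasts 1/10 s, in which the tool goes at most 50 mm and 8.59 degrees, less where a joint would pass 70% of its speed; a pose out of reach is approached as far as the arm can. A call with a gripper value outside its range is refused whole. The fingers move at their own pace and stop on an object; "newtons" is the grip in N (left out, the last holds). Time passes only in rows, so rows that repeat a pose let the fingers close. It gives the time, the measured TCP pose, the force, the opening and the grip force at its end, in the units of the state.
- r.state(): the state, without advancing time (a new reading comes with each control period).
- r.capture(name): name is "scene" or "top" or "wrist"; returns the picture (384x512x3 uint8, blue, green, red); there is no depth.
- r.camera_model(name): a dict with "camera_matrix" (3x3 intrinsics, pixels), "dist_coeffs" ([k1, k2, p1, p2, k3] as OpenCV has them; the pictures are not rectified), "eye" and "rotation" of the camera in the world. Camera axes: x right, y up, looking along -z (the intrinsics and any distortion apply to the point x, -y, -z); pixel columns grow to the right and rows downward; lengths in m; the calibration is good to about 2 mm. A picture is of the moment at which its call begins: read the wrist's pose just before it. camera_model takes no time and is no camera call; for the wrist camera it gives the pose at the moment of the call.
- r.finish_job(): hands the job in; it is judged then, once.
The state is a dict: "time_s": time; "joint_positions": joint angles; "joint_velocities": joint speeds; "joint_efforts": joint torques, N m; "position": TCP position; "ee_rot": TCP orientation; "ft_force": force on the tool from outside, world axes, zero at the start; "moment": the same for the moment, N m; "width": finger opening in m; "gripper_force": force on a finger pad.
Only numpy, scipy, OpenCV 4.12 (cv2) and the standard library are available. Lean on these libraries where they do the work, as an engineer would, in place of code of your own. Each camera call takes 0.05 s, during which the arm holds its last target. There are 200 camera calls.

## Working session

There is one attempt and no reset: what is moved stays moved. The work goes in short steps, Python scripts to look and compute and a tool call to move; the robot and the scene stay as the last step left them, time stands still between calls to the robot, and variables do not carry over. Pictures are saved under pics/ and viewed, at most 10 in all, crops included, and the job is handed in when it is done.

Besides the shell and the picture viewer there is one more tool, called after "Call:" as name(argument=value, ...), one argument or row to a line, values as JSON. carry_out: Moves the arm, as the interface text tells. Its arguments: {"type":"object","properties":{"increments":{"type":"array"},"newtons":{"type":"number"}},"required":["increments"]}

```bash
ls; mkdir -p pics
python3 - <<'E'
from workcell import r
import cv2,numpy as np
for n in("top","scene"):
    cv2.imwrite(f"pics/{n}0.png",r.capture(n)); m=r.camera_model(n); print(n,{k:np.round(v,3).tolist() for k,v in m.items()})
s=r.state();print(s["time_s"],s["position"],s["ee_rot"])
E
```

```text
pics
top {'camera_matrix': [[358.115, 0.0, 257.891], [0.0, 358.115, 190.041], [0.0, 0.0, 1.0]], 'dist_coeffs': [-0.113, 0.0, 0.0, 0.0, 0.0], 'eye': [0.43, 0.018, 1.071], 'rotation': [0.089, -0.021, -1.56]}
scene {'camera_matrix': [[476.335, 0.0, 255.832], [0.0, 476.335, 184.744], [0.0, 0.0, 1.0]], 'dist_coeffs': [0.047, 0.0, 0.0, 0.0, 0.0], 'eye': [-0.466, 0.735, 0.665], 'rotation': [1.141, -0.013, -2.2]}
0.1 [ 0.27682112 -0.61497506  0.23002853] [-3.13942896e+00 -3.34836578e-04  4.22789491e-01]
```

View pics/top0.png

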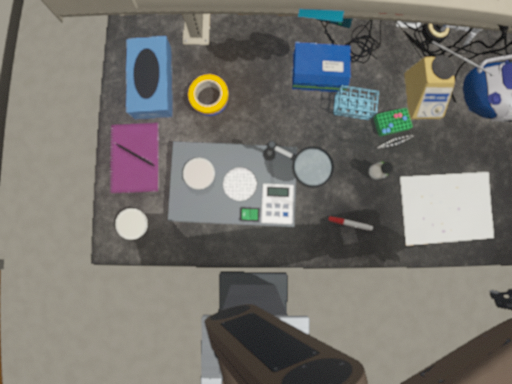

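View pics/scene0.png

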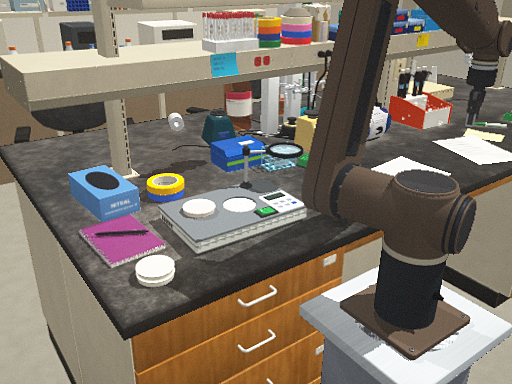

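Top view: dish at about (199,173), well (240,184), green rocker (250,214), post (269,153), lens (313,167), marker (350,223), bottle (380,170), stack (131,224). A shelf runs along the back.

```bash
cat > h.py <<'E'
from workcell import r
import cv2,numpy as np
from scipy.spatial.transform import Rotation as Rn
def ray(m,px):
    u=cv2.undistortPoints(np.float64(px).reshape(-1,1,2),np.array(m["camera_matrix"]),np.array(m["dist_coeffs"]))[:,0]
    R=np.array(m["rotation"]); R=R if R.shape==(3,3) else Rn.from_euler("xyz",R).as_matrix()
    return np.array(m["eye"]),np.c_[u[:,0],-u[:,1],-np.ones(len(u))]@R.T
def onz(m,px,z):
    e,d=ray(m,px); return e+d*((z-e[2])/d[:,2])[:,None]
def proj(m,P):
    R=Rn.from_euler("xyz",m["rotation"]).as_matrix(); c=(np.atleast_2d(P)-m["eye"])@R*[1,-1,-1]
    return cv2.projectPoints(c,np.zeros(3),np.zeros(3),np.array(m["camera_matrix"]),np.array(m["dist_coeffs"]))[0][:,0]
E
python3 - <<'E'
from h import *
im=cv2.imread("pics/top0.png"); m=r.camera_model("top")
c=im[125:240,105:405]; cv2.imwrite("pics/topc.png",cv2.resize(c,None,fx=2.6,fy=2.6,interpolation=cv2.INTER_CUBIC))
hsv=cv2.cvtColor(im,cv2.COLOR_BGR2HSV)
print(im[173,199],im[184,240],im[160,230],im[214,250])
def blob(mask,seed):
    n,l,s,ct=cv2.connectedComponentsWithStats(mask.astype(np.uint8)); k=l[seed[1],seed[0]]; 
    return s[k],ct[k],(l==k)
g=im.astype(int)
for nm,mask,seed,z in(("dish",g[:,:,2]>165,(199,173),.065),("well",g[:,:,2]>165,(240,184),.047),("rock",(g[:,:,1]>g[:,:,2]+40),(250,214),.058)):
    s,ct,_=blob(mask,seed); print(nm,s,ct,onz(m,ct,z))
for nm,p,z in(("post",(269,153),.184),("lens",(313,167),.162),("bottle",(380,170),.11),("stack",(131,224),.03),("mk1",(331,219),.01),("mk2",(372,229),.01),("FL",(169,221),.05),("BL",(174,142),.05)): print(nm,onz(m,p,z))
E
```

```text
[202 211 218] [222 226 227] [148 146 142] [101 158  81]
dish [183 157  32  32 806] [198.62655087 172.99007444] [[0.56648662 0.16596037 0.065     ]]
well [223 167  34  34 917] [239.32606325 183.72737186] [[0.53927636 0.05072836 0.047     ]]
rock [242 209  16  11 174] [249.5 214. ] [[0.45252249 0.02036518 0.058     ]]
post [[ 0.60333998 -0.02699138  0.184     ]]
lens [[ 0.57290405 -0.14208439  0.162     ]]
bottle [[ 0.5760325 -0.3389181  0.11     ]]
stack [[0.41908766 0.36610998 0.03      ]]
mk1 [[ 0.44108489 -0.22263818  0.01      ]]
mk2 [[ 0.41181883 -0.34791359  0.01      ]]
FL [[0.42972628 0.2495347  0.05      ]]
BL [[0.65862889 0.24272035 0.05      ]]
```

View pics/topc.png

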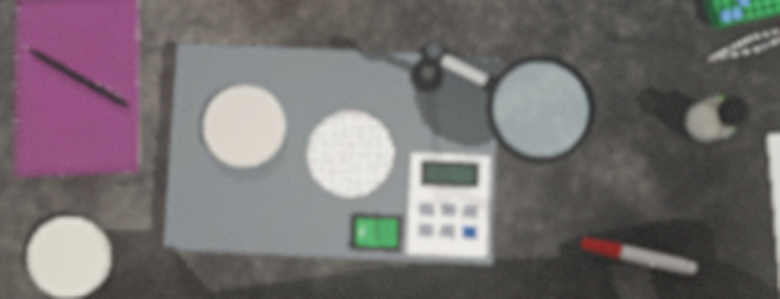

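```bash
cat >> h.py <<'E'
from scipy.optimize import least_squares
def fit(m,obs,x0=(.54,.07,-.02)):
    L=np.array([o[0] for o in obs])/1000; px=np.array([o[1] for o in obs],float)
    def W(p): c,s=np.cos(p[2]),np.sin(p[2]); return np.c_[p[0]+c*L[:,0]-s*L[:,1],p[1]+s*L[:,0]+c*L[:,1],L[:,2]]
    q=least_squares(lambda p:(proj(m,W(p))-px).ravel(),x0,loss="soft_l1"); return q.x,(proj(m,W(q.x))-px)
def C(p,x,y):
    c,s=np.cos(p[2]),np.sin(p[2]); return np.array([p[0]+(c*x-s*y)/1e3,p[1]+(s*x+c*y)/1e3])
def tool(target,yaw=None):
    "shift in tool units (30 mm) and twist (8 deg) from measured pose to world xyz, yaw"
    s=r.state(); R=Rn.from_euler("xyz",s["ee_rot"]).as_matrix(); d=R.T@(np.array(target)-s["position"])/.03
    t=None if yaw is None else -((yaw-s["ee_rot"][2]+np.pi)%(2*np.pi)-np.pi)/np.radians(8)
    return np.round(d,3),t and round(t,2)
E
python3 - <<'E'
from h import *
m=r.camera_model("top")
p,res=fit(m,[((0,-20,44),(239.33,183.73)),((-86,-52,57),(249.5,214)),((-115,180,50),(167.5,219.5)),((115,180,50),(172.5,141.4)),((-115,-180,50),(294,226.4)),((90,-100,184),(269.1,153))])
print(p,res.round(1).tolist())
print("well",C(p,0,-20),"lamp",C(p,-86,-37),"hinge",C(p,90,-100))
print(tool((.51,.13,.30),1.338))
E
```

```text
[ 0.53964176  0.07078763 -0.03357299] [[0.0, 0.2], [-0.5, 0.2], [-0.2, 1.1], [0.1, -0.1], [-0.5, 0.0], [2.0, -8.9]]
well [0.53897042 0.0507989 ] lamp [0.45244825 0.03669522] hinge [ 0.62623437 -0.03217702]
(array([ 17.278, -19.462,  -2.284]), np.float64(-6.55))
```

Call:
carry_out(
  increments=[
    [40,0.9,-1.0,-0.5,0],
    [40,1.9,-2.1,-1.1,0],
    [40,2.9,-3.2,-1.7,0],
    [40,3.9,-4.3,-2.28,0],
    [40,4.9,-5.4,-2.28,0],
  ],
)

```text
time_s: 0.6
position: [0.3454, -0.4067, 0.3025]
ee_rot: [3.137, -0.001, 0.422]
ft_force: [1.1, -0.5, 0.5]
width: 0.0397
gripper_force: 0.0
```

Call:
carry_out(
  increments=[
    [40,1.0,-1.1,0,0],
    [40,2.0,-2.2,0,0],
    [40,3.0,-3.3,0,0],
    [40,4.0,-4.4,0,0],
    [40,5.0,-5.5,0,0],
  ],
)

```text
time_s: 1.1
position: [0.4136, -0.1936, 0.2993]
ee_rot: [-3.141, 0.0, 0.422]
ft_force: [0.3, 0.0, -0.1]
width: 0.04
gripper_force: 0.0
```

Call:
carry_out(
  increments=[
    [40,1.0,-1.1,0,0],
    [40,2.0,-2.2,0,0],
    [40,3.0,-3.3,0,0],
    [40,4.0,-4.4,0,0],
    [40,5.0,-5.5,0,-1],
  ],
)

```text
time_s: 1.6
position: [0.4827, 0.0185, 0.2994]
ee_rot: [-3.142, 0.0, 0.566]
ft_force: [0.8, -0.4, -0.7]
width: 0.04
gripper_force: 0.0
```

Run:
```python
from h import *
s=r.state();print(s["time_s"],s["position"],s["ee_rot"],s["joint_positions"],tool((.51,.13,.30),1.338))
```

```text
1.6 [0.48268187 0.01849132 0.29940067] [-3.14153264e+00  2.27105308e-04  5.65900783e-01] [-1.72088849e-01 -1.96252553e-01  1.95301101e+00 -1.10292832e-04
  1.38504259e+00  8.32827082e-01] (array([ 2.762, -2.649, -0.02 ]), np.float64(-5.53))
```

Call:
carry_out(
  increments=[
    [40,0.9,-0.9,0,-1],
    [40,1.8,-1.8,0,-2],
    [40,2.8,-2.65,0,-3],
    [40,2.8,-2.65,0,-4],
    [40,2.8,-2.65,0,-5],
  ],
)

```text
time_s: 2.1
position: [0.5111, 0.13, 0.2989]
ee_rot: [-3.14, 0.001, 1.269]
ft_force: [-0.5, -0.8, 0.3]
width: 0.0399
gripper_force: 0.0
```

Call:
carry_out(
  increments=[
    [40,0,0,0,-0.5],
    [40,0,0,0,-0.5],
  ],
)

```text
time_s: 2.3
position: [0.5111, 0.1288, 0.2991]
ee_rot: [-3.14, 0.0, 1.331]
ft_force: [0.2, -0.1, 1.0]
width: 0.0396
gripper_force: 0.0
```

Run:
```python
from h import *
m=r.camera_model("wrist"); cv2.imwrite("pics/w1.png",r.capture("wrist"))
import json; json.dump({k:np.array(v).tolist() for k,v in m.items()},open("w1.json","w"))
p=(.53964,.07079,-.03357)
for n,a in(("well",[*C(p,0,-20),.044]),("rocker",[*C(p,-86,-52),.056]),("dish",(.566,.166,.065))): print(n,proj(m,a))
print(m["eye"],r.state()["position"],r.state()["ee_rot"])
```

```text
well [[292.10238329 209.12780322]]
rocker [[234.45796679 246.4167776 ]]
dish [[295.86225384 119.70407446]]
[0.52655673 0.19164398 0.4423008 ] [0.51115147 0.12864861 0.29920507] [-3.14067570e+00  2.67195759e-04  1.32898415e+00]
```

View pics/w1.png

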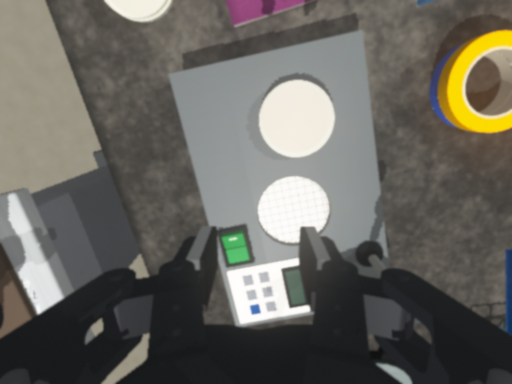

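Wrist view confirms the prediction within 2 px: dish (297,118), well (293,209), rocker (236,245), hub (369,250).

Run:
```python
from h import *
import json
m=json.load(open("w1.json")); im=cv2.imread("pics/w1.png").astype(int)
def cen(mask,seed):
    n,l,s,ct=cv2.connectedComponentsWithStats(mask.astype(np.uint8)); k=l[seed[1],seed[0]]; 
    cn=max(cv2.findContours((l==k).astype(np.uint8),0,1)[0],key=cv2.contourArea); h=cv2.convexHull(cn); return s[k],cv2.fitEllipse(h)
w=im[:,:,0]>185
d=cen(w,(297,118)); ww=cen(w,(290,200)); print(d,ww,im[118,297],im[200,280])
g=cen(im[:,:,1]>im[:,:,2]+40,(236,250)); print(g[0])
gm=(im[:,:,1]>im[:,:,2]+40)&(im[:,:,0]>20); ys,xs=np.nonzero(gm[220:275,215:260]); gc=(xs.mean()+215,ys.mean()+220); print(gc)
p,res=fit(m,[((0,-20,48),ww[1][0]),((-86,-52,57),gc),((-115,180,50),(170.5,72.5)),((115,180,50),(362,31))])
print(p,res.round(1).tolist())
D=onz(m,d[1][0],.063)[0][:2]; W=C(p,0,-20); u=(W-D)/np.linalg.norm(W-D)
print("dish",D,"well",W,"lamp",C(p,-86,-37),"hinge",C(p,90,-100),"dist",np.linalg.norm(W-D),"dir",np.arctan2(*u[::-1]))
yaw=np.arctan2(-u[1],-u[0]); B=D-u*.066; print("yaw",yaw,"behind",B,"counter-frame left edge y:",C(p,0,180)); print(tool((*B,.10),yaw))
```

```text
(array([ 259,   80,   76,   78, 4578], dtype=int32), ((296.4456481933594, 118.50470733642578), (74.71366119384766, 77.6777114868164), 27.477571487426758)) (array([ 257,  176,   72,   67, 3532], dtype=int32), ((292.9580383300781, 208.718017578125), (66.01770782470703, 71.6739501953125), 77.197509765625)) [226 237 244] [249 252 252]
[221 232  29  32 645]
(np.float64(235.39069767441862), np.float64(247.71782945736433))
[ 0.54062538  0.06906556 -0.04131615] [[0.3, 2.4], [-0.4, -0.4], [-1.3, 0.2], [1.3, -0.6]]
dish [0.5671686  0.16705924] well [0.53979929 0.04908262] lamp [0.45317051 0.03564931] hinge [ 0.62641814 -0.0345665 ] dist 0.12110970610926551 dir -1.7987531777920174
yaw 1.3428394757977757 behind [0.58208379 0.23135183] counter-frame left edge y: [0.54806017 0.24891195]
(array([3.892, 1.482, 6.638]), np.float64(-0.1))
```

Call:
carry_out(
  increments=[
    [40,-1.2,0.5,0.5,-0.1],
    [40,-2.6,1.0,1.0,-0.1],
    [40,0,0,0,0],
    [40,0,0,0,0],
    [40,0,0,0,0],
  ],
)

```text
time_s: 2.85
position: [0.512, 0.1299, 0.302]
ee_rot: [3.139, -0.003, 1.329]
ft_force: [0.2, 0.1, -0.1]
width: 0.0398
gripper_force: 0.0
```

Call:
carry_out(
  increments=[
    [40,1.3,0.5,0,-0.1],
    [40,2.6,1.0,0.4,-0.1],
    [40,3.9,1.48,1.5,-0.1],
    [40,3.9,1.48,3.0,-0.1],
    [40,3.9,1.48,4.5,-0.1],
  ],
)

```text
time_s: 3.35
position: [0.5828, 0.2326, 0.163]
ee_rot: [3.141, -0.0, 1.345]
ft_force: [-0.4, 0.1, -1.4]
width: 0.0399
gripper_force: 0.0
```

Run:
```python
from h import *
s=r.state();print(s["time_s"],s["position"],s["ee_rot"],tool((.582,.2314,.058),1.343))
```

```text
3.35 [0.58282667 0.23258236 0.16295949] [ 3.14077468e+00 -4.17026264e-05  1.34483737e+00] (array([-0.045, -0.021,  3.499]), np.float64(0.01))
```

Call:
carry_out(
  increments=[
    [40,-0.04,-0.02,1.4,0],
    [40,-0.04,-0.02,2.6,0],
    [40,-0.04,-0.02,3.3,0],
    [40,-0.04,-0.02,3.5,0],
    [40,-0.04,-0.02,3.5,0],
  ],
)

```text
time_s: 3.85
position: [0.5809, 0.2303, 0.0586]
ee_rot: [-3.14, 0.001, 1.344]
ft_force: [0.2, 0.9, 0.4]
width: 0.0403
gripper_force: 0.0
```

Call:
carry_out(
  increments=[
    [40,0,0,0.07,0],
    [40,0,0,0.1,0],
  ],
)

```text
time_s: 4.05
position: [0.5829, 0.2309, 0.0587]
ee_rot: [3.138, -0.002, 1.344]
ft_force: [0.1, -0.5, -0.2]
width: 0.04
gripper_force: 0.0
```

Call:
carry_out(
  increments=[
    [40,0,0,0.05,0],
    [40,0,0,0.07,0],
    [40,0,0,0.07,0],
  ],
)

```text
time_s: 4.35
position: [0.5817, 0.2307, 0.055]
ee_rot: [3.141, -0.0, 1.344]
ft_force: [-0.5, 0.6, 0.0]
width: 0.04
gripper_force: 0.0
```

Call:
carry_out(
  increments=[
    [40,0,0,0.04,0],
    [40,0,0,0.07,0],
    [40,0,0,0.07,0],
  ],
)

```text
time_s: 4.65
position: [0.5814, 0.2306, 0.0523]
ee_rot: [-3.141, 0.0, 1.344]
ft_force: [-0.2, -0.1, -0.5]
width: 0.0401
gripper_force: 0.0
```

Call:
carry_out(
  increments=[
    [40,-0.2,0,0,0],
    [40,-0.35,0,0,0],
    [40,-0.5,0,0,0],
    [40,-0.65,0,0,0],
    [40,-0.8,0,0,0],
  ],
)

```text
time_s: 5.15
position: [0.5761, 0.2067, 0.0526]
ee_rot: [3.142, -0.0, 1.344]
ft_force: [-0.1, 0.3, -0.6]
width: 0.0401
gripper_force: 0.1
```

Call:
carry_out(
  increments=[
    [40,-0.15,0,0,0],
    [40,-0.3,0,0,0],
    [40,-0.45,0,0,0],
    [40,-0.6,0,0,0],
    [40,-0.75,0,0,0],
  ],
)

```text
time_s: 5.65
position: [0.571, 0.1849, 0.0525]
ee_rot: [-3.142, -0.0, 1.344]
ft_force: [0.2, -0.5, -0.6]
width: 0.0401
gripper_force: 0.1
```

Call:
carry_out(
  increments=[
    [40,-0.15,0,0,0],
    [40,-0.3,0,0,0],
    [40,-0.45,0,0,0],
    [40,-0.6,0,0,0],
    [40,-0.75,0,0,0],
  ],
)

```text
time_s: 6.15
position: [0.5659, 0.163, 0.0525]
ee_rot: [-3.142, 0.0, 1.344]
ft_force: [0.3, 0.4, 0.7]
width: 0.04
gripper_force: 0.1
```

Call:
carry_out(
  increments=[
    [40,-0.15,0,0,0],
    [40,-0.3,0,0,0],
    [40,-0.45,0,0,0],
    [40,-0.6,0,0,0],
    [40,-0.75,0,0,0],
  ],
)

```text
time_s: 6.65
position: [0.561, 0.1411, 0.0525]
ee_rot: [3.142, -0.0, 1.344]
ft_force: [0.3, 0.2, -0.6]
width: 0.0402
gripper_force: 0.1
```

Run:
```python
from h import *
a=r.capture("wrist")
t=r.capture("top")[125:240,105:405]; t=cv2.resize(t,(512,196),interpolation=2)
cv2.imwrite("pics/p1.png",np.vstack([a,t])); s=r.state(); print(s["time_s"],s["position"],s["ft_force"])
W=np.array([.5395,.050]);print(np.linalg.norm(W-s["position"][:2]))
```

```text
6.75 [0.560871   0.14087918 0.05250337] [ 0.31183475  0.48893489 -0.11290154]
0.0933581595960934
```

View pics/p1.png

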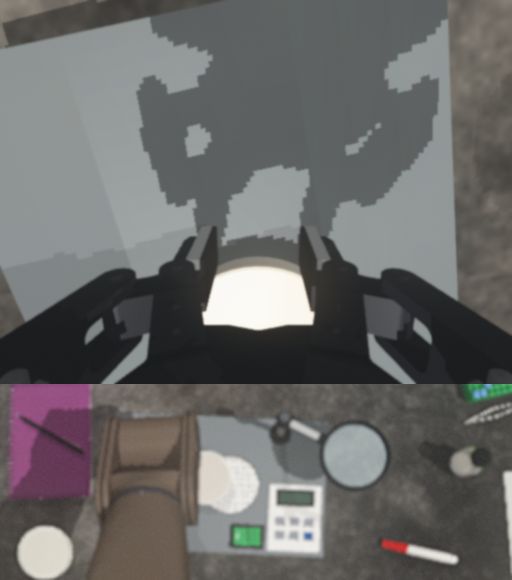

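The dish sits centred between the fingertips (rim at wrist px (205–313, 265+)) and starts to overlap the well. About 43 mm to go.

Call:
carry_out(
  increments=[
    [40,-0.13,0,0,0],
    [40,-0.26,0,0,0],
    [40,-0.39,0,0,0],
    [40,-0.52,0,0,0],
    [40,-0.65,0,0,0],
  ],
)

```text
time_s: 7.25
position: [0.5566, 0.1221, 0.0525]
ee_rot: [3.142, -0.0, 1.344]
ft_force: [-0.7, 0.3, 0.2]
width: 0.0399
gripper_force: 0.1
```

Call:
carry_out(
  increments=[
    [40,-0.1,0,0,0],
    [40,-0.2,0,0,0],
    [40,-0.3,0,0,0],
    [40,-0.4,0,0,0],
    [40,-0.5,0,0,0],
  ],
)

```text
time_s: 7.75
position: [0.5532, 0.1076, 0.0525]
ee_rot: [-3.142, 0.0, 1.344]
ft_force: [0.2, -0.9, 0.4]
width: 0.0401
gripper_force: 0.1
```

Run:
```python
from h import *
a=r.capture("wrist")
t=r.capture("scene")[170:245,150:320]; t=cv2.resize(t,(512,226),interpolation=2)
cv2.imwrite("pics/p2.png",np.vstack([a[200:],t])); s=r.state(); print(s["time_s"],s["position"],s["ft_force"])
W=np.array([.5395,.050]);print(np.linalg.norm(W-s["position"][:2]))
```

```text
7.85 [0.55307605 0.10746142 0.05242514] [-0.11804995  0.40330863 -0.12918175]
0.059043408334942
```

View pics/p2.png

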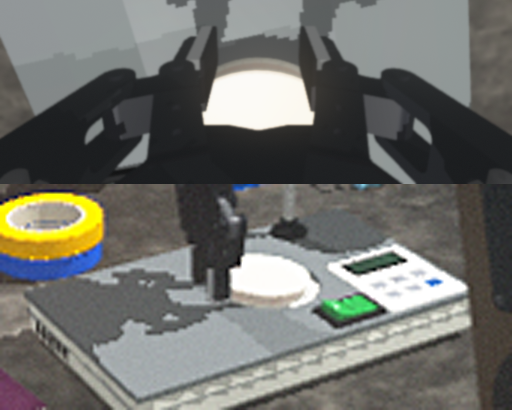

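Dish not yet down: a crescent of well floor shows at scene-crop (310,290). About 8 mm to go.

Call:
carry_out(
  increments=[
    [40,-0.07,0,0,0],
    [40,-0.13,0,0,0],
    [40,-0.18,0,0,0],
    [40,-0.23,0,0,0],
    [40,-0.23,0,0,0],
  ],
)

```text
time_s: 8.35
position: [0.5517, 0.1009, 0.0525]
ee_rot: [-3.142, 0.0, 1.344]
ft_force: [-0.2, -0.3, -0.1]
width: 0.0402
gripper_force: 0.0
```

Run:
```python
from h import *
a=r.capture("wrist")
t=r.capture("scene")[170:245,150:320]; t=cv2.resize(t,(512,226),interpolation=2)
cv2.imwrite("pics/p3.png",np.vstack([a[200:],t])); s=r.state(); print(s["time_s"],s["position"],s["ft_force"])
W=np.array([.5395,.050]);print(np.linalg.norm(W-s["position"][:2]))
```

```text
8.45 [0.55174095 0.1010565  0.05255709] [-0.42058179  0.61472651 -0.25274866]
0.05250340281478552
```

View pics/p3.png

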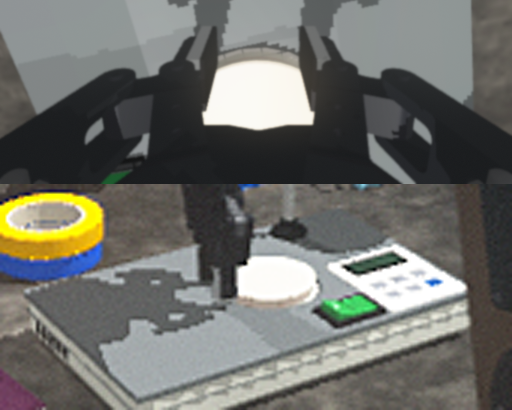

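Grip reading dropped to 0 and the rim shadow has changed, so it probably dropped in. I'll back off and check from above.

Call:
carry_out(
  increments=[
    [40,0.3,0,0,0],
    [40,0.6,0,0,0],
    [40,0.6,0,-1.2,0],
    [40,0.6,0,-2.7,0],
    [40,0.6,0,-4.2,0],
  ],
)

```text
time_s: 8.95
position: [0.5553, 0.1196, 0.1793]
ee_rot: [-3.14, 0.0, 1.345]
ft_force: [1.3, -0.0, -0.3]
width: 0.0397
gripper_force: 0.0
```

Call:
carry_out(
  increments=[
    [0,0,0,-1.5,0],
    [0,0,0,-2.5,0],
    [0,0,0,-2.5,0],
    [0,0,0,-2.5,0],
  ],
)

```text
time_s: 9.35
position: [0.556, 0.1194, 0.2543]
ee_rot: [3.14, -0.001, 1.345]
ft_force: [0.7, -0.7, -1.4]
width: 0.0001
gripper_force: 0.0
```

Run:
```python
from h import *
m=r.camera_model("wrist"); a=r.capture("wrist"); cv2.imwrite("pics/p4.png",a)
import json; json.dump({k:np.array(v).tolist() for k,v in m.items()},open("w4.json","w"))
s=r.state(); print(s["time_s"],s["position"],s["ee_rot"][2],s["joint_positions"])
p=(.5402,.0700,-.038)
for n,q in(("well",[*C(p,0,-20),.059]),("rocker",[*C(p,-86,-52),.056])): print(n,proj(m,q))
```

```text
9.4 [0.55521563 0.11919815 0.25251936] 1.3449222301811679 [3.28092211e-02 3.55497914e-02 1.82111006e+00 8.80758499e-05
 1.28644302e+00 2.58658771e-01]
well [[257.14375444 227.49132674]]
rocker [[192.2420762  263.31489936]]
```

View pics/p4.png

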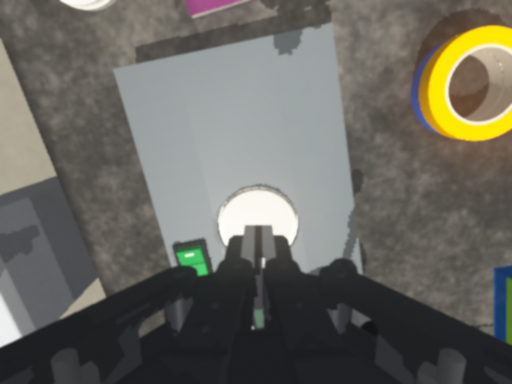

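The dish is inside the well ring, centre near (258,224), rim gap visible at the top. Now I'll check flatness numerically and refine the counter pose.

Run:
```python
from h import *
import json
m=json.load(open("w4.json")); im=cv2.imread("pics/p4.png").astype(int)
w=(im[:,:,0]>200).astype(np.uint8); n,l=cv2.connectedComponents(w); k=l[200,258]; ys,xs=np.nonzero(l==k)
ok=ys<232; y,x=ys[ok],xs[ok]
E=np.array([(x[y==v].min(),v) for v in range(y.min()+1,232)]+[(x[y==v].max(),v) for v in range(y.min()+1,232)],float)
for z in(.059,.065):
    P=onz(m,E,z)[:,:2]; q=least_squares(lambda a:np.hypot(*(P-a[:2]).T)-a[2],(.54,.05,.045)); print(z,q.x,"rms mm",1e3*np.sqrt(np.mean(q.fun**2)))
g=(im[:,:,1]>im[:,:,2]+40); g[:235]=0;g[280:]=0;g[:,:170]=0;g[:,215:]=0; ys,xs=np.nonzero(g);print(xs.min(),xs.max(),ys.min(),ys.max())
p,res=fit(m,[((-115,180,50),(115,69)),((115,180,50),(333,23))]); print(p)
# rocker far-end corners -> world at pressed/raised top
i=np.argmin(ys); print("rocker left-end px",xs[i],ys[i],onz(m,[(176,252),(201,246.5)],.062))
for t in((-86,-30),(-86,-52)):print(C((.5402,.07,-.038),*t),C(p,*t))
print(tool((.4530,.0360,.10),1.345+.19))
```

```text
0.059 [0.53951467 0.04913319 0.04578141] rms mm 0.9884486407999759
0.065 [0.54005778 0.05149509 0.0449701 ] rms mm 0.9709319795194521
176 208 246 275
[ 0.54205672  0.06840536 -0.0341266 ]
rocker left-end px 198 246 [[0.43982231 0.04257051 0.062     ]
 [0.47033424 0.04274595 0.062     ]]
[0.45312236 0.04328887] [0.4550832  0.04135715]
[0.45228656 0.02130475] [0.45433256 0.01936996]
(array([-3.464, -2.692,  5.089]), np.float64(-1.36))
```

Call:
carry_out(
  increments=[
    [0,-1.2,-0.9,0,-0.9],
    [0,-2.4,-1.8,0.5,-1.36],
    [0,-3.46,-2.65,2,-1.36],
    [0,-3.46,-2.65,3.5,-1.36],
    [0,-3.46,-2.65,5,-1.36],
  ],
)

```text
time_s: 9.9
position: [0.4527, 0.0351, 0.1006]
ee_rot: [-3.14, -0.0, 1.533]
ft_force: [0.3, -0.1, -1.3]
width: 0.0
gripper_force: 0.0
```

Run:
```python
from h import *
s=r.state(); print(s["time_s"],s["position"],s["ee_rot"],tool((.4543,.0360,.062),1.535))
```

```text
9.9 [0.45271008 0.03505078 0.1006071 ] [-3.14000502e+00 -1.68120649e-04  1.53271107e+00] (array([0.033, 0.054, 1.287]), np.float64(-0.02))
```

Call:
carry_out(
  increments=[
    [0,0.03,0.03,0.6,0],
    [0,0.03,0.03,1.1,0],
    [0,0.03,0.03,1.25,0],
    [0,0.03,0.03,1.32,0],
    [0,0.03,0.03,1.38,0],
  ],
)

```text
time_s: 10.4
position: [0.4561, 0.0363, 0.0622]
ee_rot: [3.141, 0.0, 1.534]
ft_force: [-0.7, 0.3, 0.1]
width: 0.0003
gripper_force: 0.0
```

Call:
carry_out(
  increments=[
    [0,0,0,0.04,0],
    [0,0,0,0.08,0],
    [0,0,0,0.12,0],
    [0,0,0,0.12,0],
  ],
)

```text
time_s: 10.8
position: [0.4565, 0.0363, 0.059]
ee_rot: [3.14, -0.0, 1.534]
ft_force: [-0.1, 2.0, 0.9]
width: 0.0001
gripper_force: 0.7
```

Contact; continue slowly.

Call:
carry_out(
  increments=[
    [0,0,0,0.04,0],
    [0,0,0,0.08,0],
    [0,0,0,0.1,0],
    [0,0,0,0.1,0],
  ],
)

```text
time_s: 11.2
position: [0.4564, 0.0361, 0.056]
ee_rot: [3.141, 0.0, 1.534]
ft_force: [0.0, 1.6, 4.0]
width: -0.0001
gripper_force: 2.2
```

Call:
carry_out(
  increments=[
    [0,0,0,0.03,0],
    [0,0,0,0.06,0],
    [0,0,0,0.06,0],
  ],
)

```text
time_s: 11.5
position: [0.4565, 0.0361, 0.0558]
ee_rot: [-3.141, 0.0, 1.535]
ft_force: [-5.5, 1.2, 16.0]
width: -0.0002
gripper_force: 7.9
```

Call:
carry_out(
  increments=[
    [0,0,0,-0.5,0],
    [0,0,0,-1.5,0],
    [0,0,0,-3.0,0],
    [0,0,0,-4.5,0],
    [0,0,0,-5.5,0],
  ],
)

```text
time_s: 12.0
position: [0.4565, 0.0359, 0.2216]
ee_rot: [3.138, 0.001, 1.534]
ft_force: [0.6, -0.8, 0.2]
width: -0.0
gripper_force: 0.0
```

```bash
cat >> h.py <<'E'
H=np.array([.6268,-.0335])
def tip(phi,d,a=120): 
    c,s=np.cos(np.radians(phi)),np.sin(np.radians(phi)); return H+np.array([c*a-s*d,s*a+c*d])/1000
E
python3 - <<'E'
from h import *
m=r.camera_model("wrist"); a=r.capture("wrist"); t=r.capture("scene")[130:245,150:320]
t=cv2.resize(t,(512,346),interpolation=2); cv2.imwrite("pics/p5.png",np.vstack([a[140:384],t]))
s=r.state(); print(s["time_s"],s["position"],s["ee_rot"])
print(tip(-116.4,90),tool((*tip(-116.4,90),.225)))
E
```

```text
12.1 [0.45854149 0.03563061 0.22388892] [3.13173346e+00 1.76941185e-03 1.53435618e+00]
[ 0.65405784 -0.18100258] (array([-6.979,  6.776,  0.042]), None)
```

View pics/p5.png

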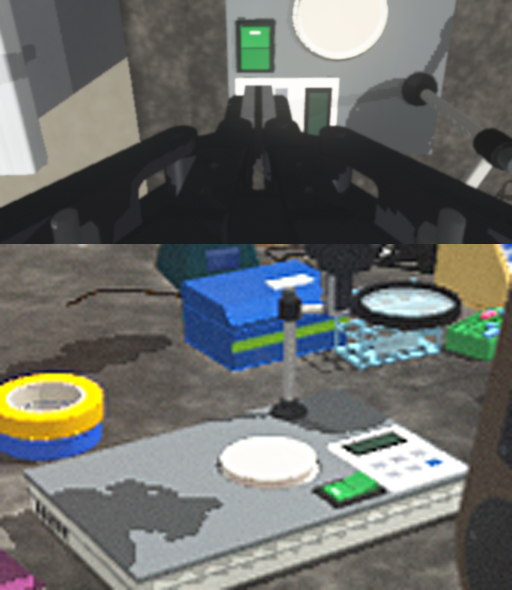

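Dish sits low and level in the well at (268,460), and the green rocker shows its left half pressed. Next, the magnifier.

Call:
carry_out(
  increments=[
    [0,-1,1,0,0],
    [0,-2,2,0,0],
    [0,-3,3,0,0],
    [0,-4,4,0,0],
    [0,-5,5,0,0],
  ],
)

```text
time_s: 12.6
position: [0.6003, -0.1204, 0.2162]
ee_rot: [-3.138, -0.001, 1.534]
ft_force: [1.6, 0.3, 0.0]
width: -0.0004
gripper_force: 0.0
```

Call:
carry_out(
  increments=[
    [0,-1,0.9,0,0],
    [0,-2.0,1.78,0,0],
    [0,-2.0,1.78,0,0],
  ],
)

```text
time_s: 12.9
position: [0.6522, -0.1849, 0.215]
ee_rot: [-3.138, 0.0, 1.531]
ft_force: [0.4, -0.1, -1.1]
width: -0.0
gripper_force: 0.0
```

Run:
```python
from h import *
m=r.camera_model("top"); t=r.capture("top")
c=t[125:240,225:405]; cv2.imwrite("pics/p6.png",cv2.resize(c,None,fx=4,fy=4,interpolation=2))
s=r.state(); print(s["time_s"],s["position"],s["ee_rot"],tool((*tip(-116.4,90),.150),1.535))
print("hub",proj(m,(*H,.184)),"lens",proj(m,(*tip(-116.4,0),.162)),"tcp",proj(m,s["position"]))
```

```text
12.95 [ 0.6510721  -0.18278414  0.21526533] [-3.13708517e+00 -1.32839779e-03  1.53180544e+00] (array([0.06 , 0.107, 2.175]), np.float64(-0.02))
hub [[271.64250258 143.8929768 ]] lens [[312.57674775 166.78622764]] tcp [[332.86551877 132.63777005]]
```

View pics/p6.png

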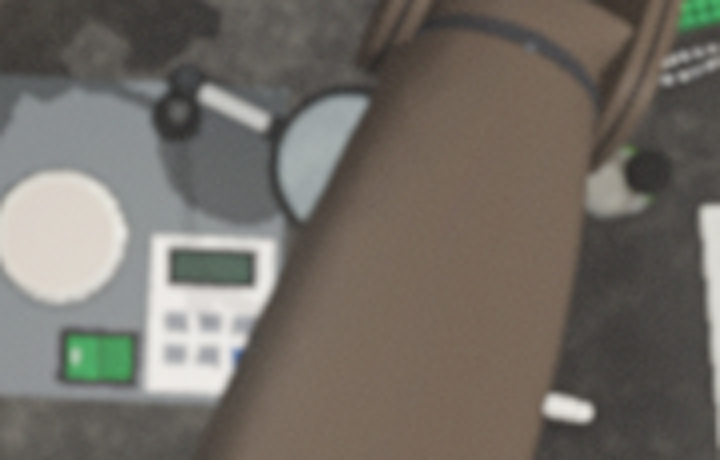

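Call:
carry_out(
  increments=[
    [0,0.06,0.1,0.8,0],
    [0,0.06,0.1,1.6,0],
    [0,0.06,0.1,2.17,0],
    [0,0.06,0.1,2.17,0],
  ],
)

```text
time_s: 13.35
position: [0.6517, -0.1775, 0.1489]
ee_rot: [-3.134, -0.003, 1.535]
ft_force: [-0.4, 0.3, -0.4]
width: 0.0001
gripper_force: 0.0
```

Run:
```python
from h import *
s=r.state(); print(s["time_s"],s["position"],s["ee_rot"],s["ft_force"])
R=Rn.from_euler("xyz",[np.pi,0,1.534]).as_matrix()
for p,d in [(-116.4,81),(-116.4,72)]+[(-116.4-5*k,72) for k in range(1,23)]:
    q=np.array([*tip(p,d),.150]); print(round(p,1),q.round(3),(R.T@(q-[.654,-.181,.15])/.03)[:2].round(2))
print(tool((*tip(-116.4,90),.150)))
```

```text
13.35 [ 0.65166747 -0.17754814  0.14894348] [-3.13368884e+00 -3.10336103e-03  1.53493233e+00] [-0.35711112  0.30638474 -0.37149302]
-116.4 [ 0.646 -0.177  0.15 ] [ 0.12 -0.27]
-116.4 [ 0.638 -0.173  0.15 ] [ 0.25 -0.54]
-121.4 [ 0.626 -0.173  0.15 ] [ 0.22 -0.95]
-126.4 [ 0.614 -0.173  0.15 ] [ 0.22 -1.36]
-131.4 [ 0.601 -0.171  0.15 ] [ 0.26 -1.76]
-136.4 [ 0.59  -0.168  0.15 ] [ 0.34 -2.16]
-141.4 [ 0.578 -0.165  0.15 ] [ 0.45 -2.55]
-146.4 [ 0.567 -0.16   0.15 ] [ 0.6  -2.93]
-151.4 [ 0.556 -0.154  0.15 ] [ 0.77 -3.3 ]
-156.4 [ 0.546 -0.148  0.15 ] [ 0.98 -3.65]
-161.4 [ 0.536 -0.14   0.15 ] [ 1.22 -3.98]
-166.4 [ 0.527 -0.132  0.15 ] [ 1.49 -4.29]
-171.4 [ 0.519 -0.123  0.15 ] [ 1.78 -4.57]
-176.4 [ 0.512 -0.113  0.15 ] [ 2.09 -4.83]
-181.4 [ 0.505 -0.103  0.15 ] [ 2.43 -5.06]
-186.4 [ 0.5   -0.092  0.15 ] [ 2.79 -5.26]
-191.4 [ 0.495 -0.08   0.15 ] [ 3.16 -5.42]
-196.4 [ 0.491 -0.069  0.15 ] [ 3.54 -5.56]
-201.4 [ 0.489 -0.057  0.15 ] [ 3.94 -5.66]
-206.4 [ 0.487 -0.045  0.15 ] [ 4.34 -5.72]
-211.4 [ 0.487 -0.032  0.15 ] [ 4.74 -5.75]
-216.4 [ 0.487 -0.02   0.15 ] [ 5.15 -5.74]
-221.4 [ 0.489 -0.008  0.15 ] [ 5.56 -5.7 ]
-226.4 [0.492 0.004 0.15 ] [ 5.96 -5.63]
(array([-0.112,  0.083, -0.036]), None)
```

Call:
carry_out(
  increments=[
    [0,0.12,-0.27,0,0],
    [0,0.25,-0.54,0,0],
    [0,0.22,-0.95,0,0],
    [0,0.22,-1.36,0,0],
    [0,0.26,-1.76,0,0],
  ],
)

```text
time_s: 13.85
position: [0.602, -0.1696, 0.1557]
ee_rot: [3.138, 0.001, 1.534]
ft_force: [0.9, 0.8, -0.1]
width: -0.0003
gripper_force: 0.2
```

Call:
carry_out(
  increments=[
    [0,0.08,-0.4,0,0],
    [0,0.19,-0.79,0,0],
    [0,0.34,-1.17,0,0],
    [0,0.51,-1.54,0,0],
    [0,0.72,-1.89,0,0],
  ],
)

```text
time_s: 14.35
position: [0.5456, -0.1456, 0.1544]
ee_rot: [3.14, 0.001, 1.534]
ft_force: [1.1, 0.1, -0.2]
width: 0.0002
gripper_force: 0.2
```

Run:
```python
from h import *
m=r.camera_model("scene"); t=r.capture("scene")[120:245,150:320]
cv2.imwrite("pics/p7.png",cv2.resize(t,None,fx=4,fy=4,interpolation=2))
s=r.state(); print(s["time_s"],s["position"],s["ee_rot"],s["ft_force"],tool((*tip(-156.4,72),.150)))
print("lens pred",(proj(m,(*tip(-156.4,0),.162))-[150,120])*4)
```

```text
14.4 [ 0.54411528 -0.14436156  0.15378043] [-3.14019582e+00 -8.14675037e-04  1.53476937e+00] [ 0.12807302  1.116359   -0.61446937] (array([-0.103,  0.055,  0.126]), None)
lens pred [[528.48945966 157.58863493]]
```

View pics/p7.png

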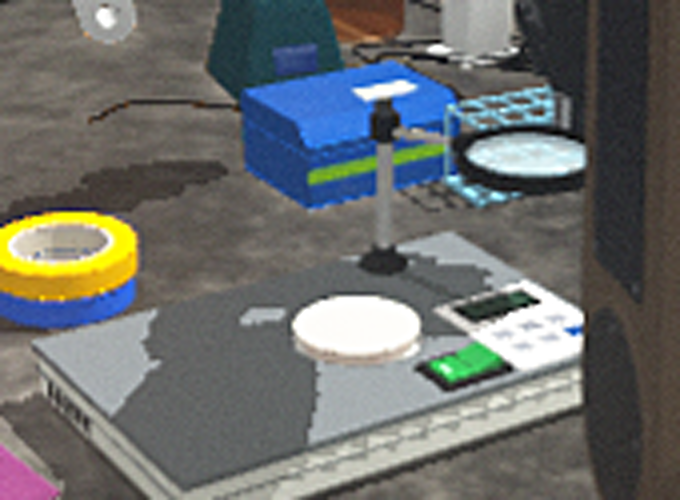

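The lens has swung in to about (525,157). Before going on I'll check dish height by comparing views, because a thin bright crescent shows at (410,355).

Run:
```python
from h import *
import json
def circ(im,m,seed,z,thr,ymax=999):
    n,l=cv2.connectedComponents((im[:,:,2].astype(int)>thr).astype(np.uint8)); ys,xs=np.nonzero((l==l[seed[1],seed[0]])); 
    E=[]
    for v in range(ys.min()+1,min(ys.max(),ymax)): a=xs[ys==v]; E+=[(a.min(),v),(a.max(),v)]
    P=onz(m,np.float64(E),z)[:,:2]; q=least_squares(lambda a:np.hypot(*(P-a[:2]).T)-a[2],(*P.mean(0),.045),loss="soft_l1",f_scale=.001); return q.x.round(4)
mt=r.camera_model("top"); ms=r.camera_model("scene"); m1=json.load(open("w1.json")); m4=json.load(open("w4.json"))
t0=cv2.imread("pics/top0.png"); s0=cv2.imread("pics/scene0.png"); t=r.capture("top"); s=r.capture("scene"); cv2.imwrite("pics/sc7.png",s); cv2.imwrite("pics/tp7.png",t)
for thr in(165,190):
  print("before top",circ(t0,mt,(199,173),.065,thr),"wrist",circ(cv2.imread("pics/w1.png"),m1,(297,118),.065,thr+30),"scene",circ(s0,ms,(199,207),.065,thr))
  w4=cv2.imread("pics/p4.png")
  for z in(.059,.065): print(z,"now top",circ(t,mt,(239,184),z,thr),"wrist",circ(w4,m4,(258,200),z,thr+30,232),"scene",circ(s,ms,(239,201),z,thr))
print(s[195:218,239].tolist())
```

```text
before top [0.5667 0.1661 0.0446] wrist [0.5665 0.166  0.0441] scene [0.5611 0.1765 0.0512]
0.059 now top [0.5394 0.0505 0.0449] wrist [0.5396 0.0495 0.0459] scene [0.485  0.0855 0.0656]
0.065 now top [0.5387 0.0503 0.0447] wrist [0.5402 0.0519 0.0451] scene [0.4756 0.0919 0.065 ]
before top [0.5663 0.166  0.0427] wrist [0.5666 0.1659 0.0434] scene [0.5644 0.1695 0.0457]
0.059 now top [0.5394 0.051  0.0432] wrist [0.5396 0.0492 0.0455] scene [0.5367 0.0547 0.0452]
0.065 now top [0.5387 0.0508 0.0429] wrist [0.5401 0.0515 0.0447] scene [0.5268 0.0615 0.0447]
[[255, 255, 255], [252, 254, 254], [250, 253, 254], [249, 252, 253], [250, 253, 254], [249, 252, 254], [249, 253, 254], [249, 252, 254], [249, 252, 254], [251, 253, 254], [250, 253, 254], [250, 254, 255], [255, 255, 255], [211, 225, 232], [146, 158, 167], [147, 162, 178], [157, 161, 161], [172, 171, 160], [176, 173, 168], [179, 171, 168], [178, 177, 171], [177, 172, 166], [178, 175, 169]]
```

Using the scene camera's measured bias, the dish top is at 0.059 (0.065 would misplace it by 10 mm). So it is seated. Continuing the swing, slightly lower.

Call:
carry_out(
  increments=[
    [0,0.24,-0.33,0.1,0],
    [0,0.5,-0.64,0.15,0],
    [0,0.78,-0.92,0.15,0],
    [0,1.09,-1.18,0.15,0],
    [0,1.42,-1.41,0.15,0],
  ],
)

```text
time_s: 15.0
position: [0.5047, -0.1009, 0.149]
ee_rot: [-3.141, -0.0, 1.534]
ft_force: [-0.2, -0.5, 0.2]
width: -0.0003
gripper_force: 0.2
```

Call:
carry_out(
  increments=[
    [0,0.36,-0.2,0,0],
    [0,0.73,-0.36,0,0],
    [0,1.11,-0.5,0,0],
    [0,1.5,-0.6,0,0],
    [0,1.7,-0.63,0,0],
  ],
)

```text
time_s: 15.5
position: [0.4881, -0.0489, 0.1491]
ee_rot: [-3.141, -0.0, 1.535]
ft_force: [1.0, -0.2, -0.5]
width: 0.0001
gripper_force: 0.2
```

Run:
```python
from h import *
s=r.state(); print(s["time_s"],s["position"],s["ee_rot"][2],s["ft_force"])
m=r.camera_model("scene");t=r.capture("scene");cv2.imwrite("pics/sc8.png",t)
for p in(-206.4,-211.4,-216.4,-221.4,-225.5): print(p,tool((*tip(p,72),.150))[0],proj(m,(*tip(p,0),.162)).round())
```

```text
15.5 [ 0.48812034 -0.04892916  0.14911176] 1.5351743052051314 [ 0.97407277 -0.17391945 -0.50113318]
-206.4 [ 0.129 -0.032 -0.031] [[253. 167.]]
-211.4 [ 0.535 -0.061 -0.031] [[249. 167.]]
-216.4 [ 0.942 -0.054 -0.031] [[245. 167.]]
-221.4 [ 1.346 -0.013 -0.031] [[242. 167.]]
-225.5 [ 1.675  0.048 -0.03 ] [[239. 167.]]
```

Call:
carry_out(
  increments=[
    [0,0.3,-0.04,0,0],
    [0,0.6,-0.06,0,0],
    [0,0.85,-0.06,0,0],
    [0,1.1,-0.04,0,0],
    [0,1.3,-0.02,0,0],
  ],
)

```text
time_s: 16.05
position: [0.4894, -0.0106, 0.1491]
ee_rot: [-3.142, -0.0, 1.534]
ft_force: [0.3, -1.0, -0.3]
width: -0.0001
gripper_force: 0.2
```

Call:
carry_out(
  increments=[
    [0,0.05,0.01,0,0],
    [0,0.1,0.02,0,0],
    [0,0.15,0.03,0,0],
    [0,0.2,0.03,0,0],
    [0,0.2,0.03,0,0],
  ],
)

```text
time_s: 16.55
position: [0.4904, -0.0052, 0.1491]
ee_rot: [3.141, -0.0, 1.534]
ft_force: [-0.5, -0.3, 0.6]
width: 0.0002
gripper_force: 0.0
```

Call:
carry_out(
  increments=[
    [0,0.05,0.01,0,0],
    [0,0.1,0.02,0,0],
    [0,0.15,0.03,0,0],
    [0,0.15,0.03,0,0],
  ],
)

```text
time_s: 16.95
position: [0.4915, -0.0006, 0.1491]
ee_rot: [3.142, -0.0, 1.534]
ft_force: [0.0, -1.1, 0.3]
width: -0.0002
gripper_force: 0.0
```

Call:
carry_out(
  increments=[
    [0,0.04,0.01,0,0],
    [0,0.08,0.02,0,0],
    [0,0.12,0.03,0,0],
    [0,0.16,0.03,0,0],
    [0,0.16,0.03,0,0],
  ],
)

```text
time_s: 17.45
position: [0.4925, 0.0042, 0.1491]
ee_rot: [-3.142, -0.0, 1.534]
ft_force: [-0.2, 0.0, 0.3]
width: 0.0
gripper_force: 0.0
```

Run:
```python
from h import *
s=r.state(); print(s["time_s"],s["position"],s["ft_force"],tool((*tip(-225.5,72),.15)))
a=r.capture("scene")[120:245,130:320]; b=r.capture("wrist")
print(r.state()["ft_force"])
cv2.imwrite("pics/p9.png",np.vstack([cv2.resize(a,(512,336),interpolation=2),b[130:384]]))
```

```text
17.45 [0.49253623 0.00415219 0.14910456] [-0.165157    0.01291635  0.2750641 ] (array([-0.086, -0.037, -0.03 ]), None)
[ 0.30469621 -0.18262832 -0.46780812]
```

View pics/p9.png

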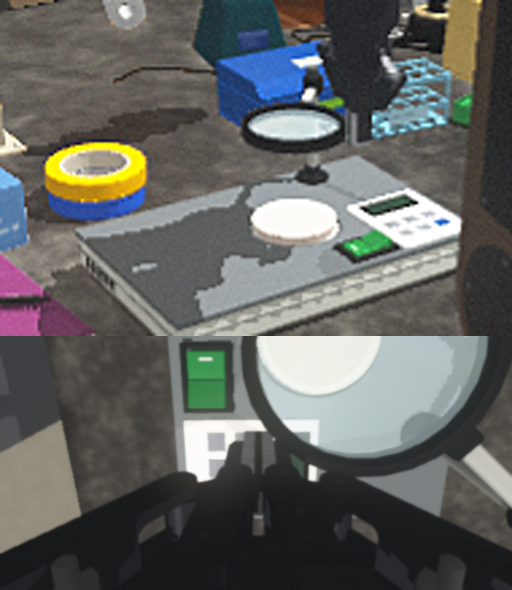

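Lens is over the dish at about its stop (scene px (239,167), as predicted for the stop). I'll nudge along the tangent until the force rises. I've now viewed 12 pictures, over the limit of 10, so I'll use numbers only from here.

Call:
carry_out(
  increments=[
    [0,0.03,0.02,0,0],
    [0,0.05,0.04,0,0],
    [0,0.08,0.06,0,0],
    [0,0.08,0.06,0,0],
  ],
)

```text
time_s: 17.95
position: [0.4941, 0.0062, 0.1489]
ee_rot: [-3.14, 0.001, 1.535]
ft_force: [-1.7, -1.0, 0.7]
width: -0.0
gripper_force: 1.1
```

Call:
carry_out(
  increments=[
    [0,0.02,0.02,0,0],
    [0,0.04,0.04,0,0],
    [0,0.06,0.06,0,0],
    [0,0.06,0.06,0,0],
  ],
)

```text
time_s: 18.35
position: [0.4945, 0.0066, 0.1489]
ee_rot: [-3.136, 0.004, 1.535]
ft_force: [-8.1, -6.1, 3.5]
width: -0.0002
gripper_force: 5.0
```

Stop reached (about 10 N). Back off and lift clear.

Call:
carry_out(
  increments=[
    [0,-0.2,-0.2,0,0],
    [0,-0.7,-0.7,0,0],
    [0,-1.2,-1.2,-0.3,0],
    [0,-1.2,-1.2,-1.6,0],
    [0,-1.2,-1.2,-3.0,0],
  ],
)

```text
time_s: 18.85
position: [0.4579, -0.0265, 0.2387]
ee_rot: [-3.14, -0.002, 1.533]
ft_force: [0.1, 0.1, -1.3]
width: -0.0001
gripper_force: 0.0
```

Run:
```python
from h import *
s=r.state(); print(s["time_s"],s["position"],s["ft_force"])
ms=r.camera_model("scene"); im=r.capture("scene").astype(int); 
# rim centre: dark ellipse round the lens; compare with predicted
d=(im.max(2)<70)[145:190,205:262]; d=d.astype(np.uint8); n,l,st,ct=cv2.connectedComponentsWithStats(d); k=1+np.argmax(st[1:,4]); print(st[k],st[k][:2]+[205,145])
ph=np.linspace(0,6.28,100)
for p in(-215.5,-222,-223.8,-225.5):
  c=tip(p,0); P=proj(ms,np.c_[c[0]+.054*np.cos(ph),c[1]+.054*np.sin(ph),0*ph+.165]); print(p,P.min(0).round(1),P.max(0).round(1))
# dish seated check, same as before
n,l=cv2.connectedComponents((im[:,:,2]>190).astype(np.uint8)); ys,xs=np.nonzero(l==l[201,239]); print("dish",xs.min(),xs.max(),ys.min(),ys.max())
o=cv2.imread("pics/sc7.png").astype(int); n,l=cv2.connectedComponents((o[:,:,2]>190).astype(np.uint8)); ys,xs=np.nonzero(l==l[201,239]); print("dish before",xs.min(),xs.max(),ys.min(),ys.max())
```

```text
18.85 [ 0.45790841 -0.026535    0.23869724] [ 0.08329879  0.12917933 -1.28541216]
[ 13  13  42  19 259] [218 158]
-215.5 [226.5 158.7] [265.7 173.6]
-222 [221.5 158.5] [260.7 173.4]
-223.8 [220.2 158.4] [259.4 173.4]
-225.5 [218.9 158.4] [258.1 173.3]
dish 223 255 194 209
dish before 223 254 194 209
```

Rim left edge at px 218 matches the stop prediction (218.9), the dish has not moved, and the arm is clear.

```bash
python3 -c "
from workcell import r
print(r.finish_job())"
```

```text
the job is handed in; nothing more can be done
None
```

The job is handed in: the dish is seated in the well, the lamp rocker is pressed fully down, and the magnifier is against its stop over the dish, in that order, at about 19 s. I viewed 12 pictures, two over the limit of 10.

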